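Unlock the medicine box and hold the key turned

ROBOT

A 6-joint arm with a two-finger parallel gripper is mounted at the origin on a cart in front of the work surface, level with it; the furniture and walls round the work are solid. World frame = base frame: x ahead of the robot, y to its left, z up, the work surface at z = 0. Lengths are in m, angles in rad, forces in N, time in s.
With the tool pointing down it reaches from about 0.375 to 0.9 m from the base axis. Payload 3.1 kg.
Tool frame: the origin (TCP) lies midway between the tips of the shut fingers; the grasp point (between the pads) lies 19 mm behind it (manip.tcp_to_grasp is the distance from the TCP to the grasp point, in m); z points along the fingers, y is the line along which they close (so a half turn about z gives the same grasp; the last joint's range is limited). The gripper opens to 85 mm and grips with 20 to 120 N. Pads are 22 mm wide; open, the fingers measure 114 mm over their backs; the gripper's body (76 mm by 85 mm) begins 54 mm behind the grasp point. The pads swing forward as they close: fully open they stand 13 mm farther back than shut.
Start: joints at [-1.458, 0.527, 1.433, -0, 1.181, -0.178], TCP at [0.18, -0.599, 0.231] pointing down, gripper open.
Joint ranges: [-3.08, 3.08], [-0.75, 2.2], [0.22, 2.44], [-1.43, 4.57], [0, 2.65], [-2.85, 2.85]. Speed limits (rad/s): [2.79, 2.79, 3.14, 3.14, 3.14, 3.14].

INTERFACE

Orientations are given as a unit quaternion [x, y, z, w].
In Python, from station import manip gives the robot as it stands. The module is installed in compiled form; this text tells all that it offers.
- The arm moves only by the shell command python3 -m crank 'ROWS' [OPENING] [FORCE]. ROWS is JSON, a list of rows, each a list of 2 entries, a list of its own where there are three numbers: the shift along the tool's x, y, z in cm, then the turn about the tool's z in degrees. In form: [[[x, y, z], spin], ...]. A call has 1 to 10 rows; each row is the pose to reach, as a shift and turn from the pose commanded when the call began, along the tool's axes at that moment; what a row does not reach only later rows make up. A row lasts 1/10 s, in which the tool goes at most 50 mm and 8.59 degrees, less where a joint would pass 70% of its speed; a pose out of reach is approached as far as the arm can. A call with a gripper value outside its range is refused whole. OPENING is the finger opening in cm, from 0 to 8.54, set as the call begins (- or left out, the last holds). The fingers move at their own pace and stop on an object; FORCE is the grip in N (left out, the last holds). Time passes only in rows, so rows that repeat a pose let the fingers close. It gives the time, the measured TCP pose, the force and the opening at its end, in the units of the state.
- manip.sense(): the state, without advancing time (a new reading comes with each control period).
- manip.snapshot(name): name is "scene" or "top"; returns the picture (420x560x3 uint8, red, green, blue); there is no depth.
- manip.camera_params(name): a dict with "fx", "fy", "cx", "cy" (pixels), "k1" (the pictures are not rectified: a ray, as slopes to the right and down, at radius r is drawn at 1 + k1 r^2 times it, then the intrinsics apply), "pose" (4x4, takes a point from camera to world coordinates). Camera axes: x right, y up, looking along -z (the intrinsics and any distortion apply to the point x, -y, -z); pixel columns grow to the right and rows downward; lengths in m; the calibration is good to about 2 mm. A picture is of the moment at which its call begins. camera_params takes no time and is no camera call.
- manip.sign_off(): hands the job in, once; it reports no verdict.
The state is a dict: "t": time; "q": joint angles; "qd": joint speeds; "tau": joint torques, N m; "tcp_pos": TCP position; "tool_rot": TCP orientation; "force": force on the tool from outside, world axes, zero at the start; "ft_torque": the same for the moment, N m; "finger_gap": opening from 0.0 (shut) to 1.0 (fully open).
Only numpy, scipy, OpenCV 4.12 (cv2) and the standard library are available. Lean on these libraries where they do the work, as an engineer would, in place of code of your own. Each camera call takes 0.05 s, during which the arm holds its last target. There are 200 camera calls.

TASK

Take the red key out of the wooden key stand, put it into the keyway on top of the white medicine box and work it past the stiff pins, with a little wiggle if it sticks, until its collar sits fully home on the lock plate. Then turn it a quarter turn clockwise (seen from above) and keep hold of it there, because the lock springs back: finish with the key still gripped, fully in and turned, so that I can lift the lid. Leave the yellow key in the stand and everything else on the worktop where it is.

Things in the scene. Friction and masses are not known exactly. Their poses are not given: they have to be found in the camera images.
- red_key_center (a point): Centre of the red key's bow (plastic handle), standing upright in a pocket of the stand, leaning or twisted a few degrees at most. The bow is 30 mm wide along its x, 10 mm thick along y, 44 mm tall along z (up); pinch it across the 10 mm. The steel shank below ends in a flat bit whose foot is 43 mm below this point. Same turned half round; about 35 g.
- red_key_tip (a point): Centre of the foot of the red key's bit (same axes). Upward from here: flat bit 14 mm wide (x), 5 mm thick (y), 10 mm tall, lower edge and ends rounded; round shank 6 mm across; collar 18 mm across from 17 to 21 mm; then the bow.
- yellow_key_center (a point): Centre of the bow of the yellow key, of the same shape and size, in the stand's other pocket. It belongs to something else and stays where it is.
- keyway (a point): Centre of the keyway mouth in the lock plate, 85 mm up. x along the slot (17 mm), y across it (8 mm), z up. Below the 5 mm plate the plug's slot is 16.5 x 6.5 mm; two sprung sticky pins poke in from its sides: 8 to 20 N to pass, less with twists of 3 degrees to and fro. Home: collar on plate, foot 17 mm below here, bit 2 mm clear under the plate; turn it only then.
- lock_plug (a joint): Turn of the brass plug under the lock plate, rad: 0 = in line with the plate's slot (at the start), growing clockwise seen from above to the stop at 1.571. A spring turns it back (0.04 N m at 0, 0.10 N m at the stop). It lags the key by up to about 0.2 rad of play. Turned, the bit is caught under the plate.
- lockbox: White medicine box, 120 (x) x 140 (y) x 80 mm high, fixed, with a square steel lock plate (42 mm, 5 mm proud) in the middle of the lid and a green cross behind it. Origin: centre of its underside; the keyway is straight above it. A small brass bolt on its front (-x) draws back as the key turns.
- key_stand: Wooden key stand, 130 (x) x 44 (y) x 30 mm high, fixed. Origin: centre of its underside. Two pockets 22 mm deep at x = -35 and +35 mm, slots along x; the keys stand in them with their collars resting on its top. Which key is in which pocket varies.
- jam_jar: Jam jar, 69 mm across, 99 mm high, standing behind the stand; origin: centre of its underside.
- tea_carton: Small flat carton, 64 x 99 x 17 mm, lying near the front edge; origin: centre of its underside.
- match_box: Small red flat box, 48 x 61 x 15 mm, lying near the front edge; origin: centre of its underside.
- mug: Cream mug, 86 x 116 x 88 mm, standing on the kitchen scale at the back; origin: near the centre of its underside.

How it is judged:
By the outcome, as a careful person would: the job done as asked, in the order asked, and still so for the second after the job is handed in, while the arm keeps its last pose, push and grip.
It also fails if it takes over 40 s, if anything falls off the work surface, if the arm or the gripper's body presses on something with over 40 N, if the wrist force passes 120 N, or if a joint passes its speed limit or range.

## Working session

There is one attempt and no reset: what is moved stays moved. The work goes in short steps, Python scripts to look and compute and a shell command to move; the robot and the scene stay as the last step left them, time stands still between calls to the robot, and variables do not carry over. Pictures are saved under pics/ and viewed, on a budget of 10 in all, crops included, one or two more only if the job needs it, and the job is handed in when it is done.

```bash
mkdir -p pics
python3 - <<'E'
from station import manip
import cv2,numpy as np
s=manip.sense();print(s)
for n in("scene","top"):
    im=manip.snapshot(n);cv2.imwrite(f"pics/{n}0.png",im[:,:,::-1])
    p=manip.camera_params(n);print(n,{k:(np.round(v,4).tolist() if k=="pose" else v) for k,v in p.items()})
E
```

```text
{'t': 0.0, 'q': array([-1.45753298e+00,  5.28490609e-01,  1.43393338e+00,  3.38309219e-05,
        1.18139077e+00, -1.78515135e-01]), 'qd': array([-5.80824271e-05, -1.89169483e-03, -6.34497153e-04, -1.35016030e-03,
        1.50138481e-04,  1.40292707e-04]), 'tau': array([-1.01407069e-03, -4.42355525e+01, -1.78022289e+01, -1.82716553e-04,
        8.46781244e-03, -1.82436551e-06]), 'tcp_pos': array([ 0.17972938, -0.59783836,  0.23030872]), 'tool_rot': array([ 9.89377351e-01,  1.45365820e-01,  5.18762795e-05, -1.10995139e-03]), 'force': array([-0.35176909, -0.12086563, -0.57392108]), 'ft_torque': array([ 0.02434745, -0.02854521, -0.00391291]), 'finger_gap': 1.002574039826705}
scene {'fx': 483.8108037365089, 'fy': 483.8108037365089, 'cx': 274.17096874360715, 'cy': 211.76405242667948, 'k1': 0.03657725195725941, 'pose': [[-0.6203, 0.3031, -0.7235, -0.1038], [-0.7843, -0.2528, 0.5665, 0.5009], [-0.0112, 0.9188, 0.3946, 0.4621], [0.0, 0.0, 0.0, 1.0]]}
top {'fx': 391.4075701239916, 'fy': 391.4075701239916, 'cx': 275.91600192049737, 'cy': 213.3651438891135, 'k1': -0.047095470157194425, 'pose': [[0.0134, 0.9989, -0.0449, 0.5374], [-0.9998, 0.0141, 0.0166, -0.0406], [0.0172, 0.0447, 0.9989, 0.9896], [0.0, 0.0, 0.0, 1.0]]}
```

View pics/scene0.png

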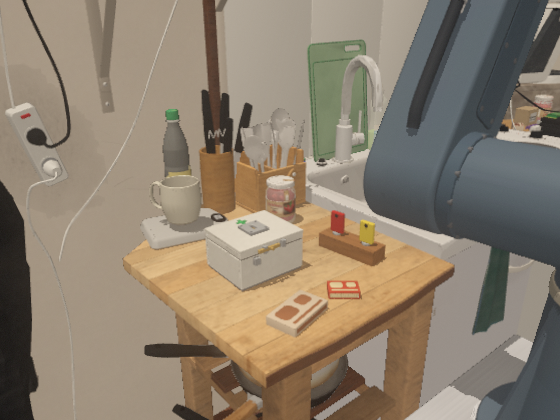

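View pics/top0.png

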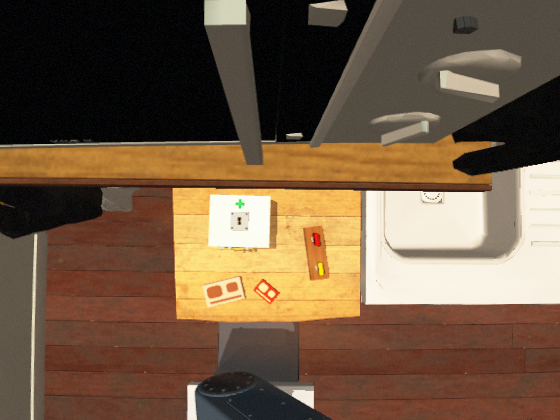

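Scene: the box is at about (253,245), the red key at (338,222), the yellow key at (367,232). Top: the keyway is near (239,221), red (316,239), yellow (320,269). Next I'll enlarge both.

Run:
```python
import cv2,numpy as np
a=cv2.imread("pics/top0.png")[190:285,200:340];b=cv2.imread("pics/scene0.png")[195:275,200:400]
A=cv2.resize(a,None,fx=4,fy=4,interpolation=cv2.INTER_CUBIC)[:, :]
A2=cv2.resize(a[:70,20:80],(480,560),interpolation=cv2.INTER_CUBIC)
A3=cv2.resize(a[30:95,95:135],(320,520),interpolation=cv2.INTER_CUBIC)
o=np.zeros((560,800,3),np.uint8);o[:,:480]=A2;o[:520,480:]=A3
cv2.imwrite("pics/topc.png",o)
cv2.imwrite("pics/scenec.png",cv2.resize(b,None,fx=4,fy=4,interpolation=cv2.INTER_CUBIC))
```

```text
(no output)
```

View pics/topc.png

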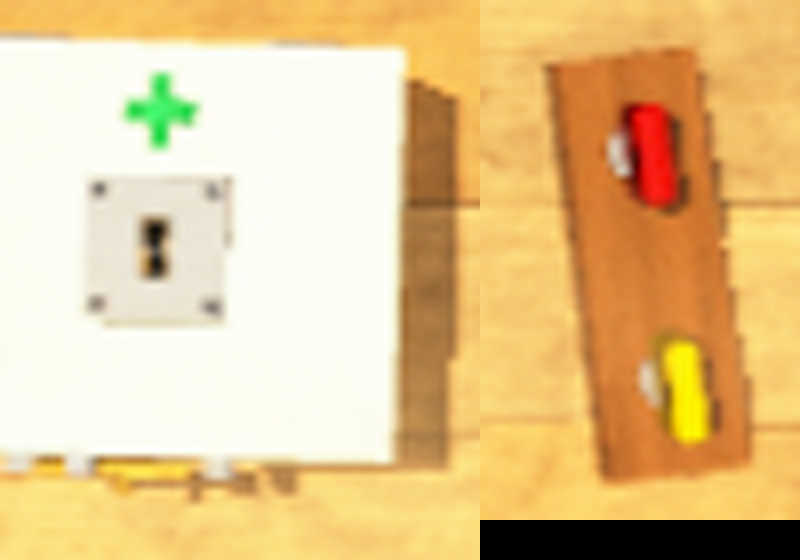

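View pics/scenec.png

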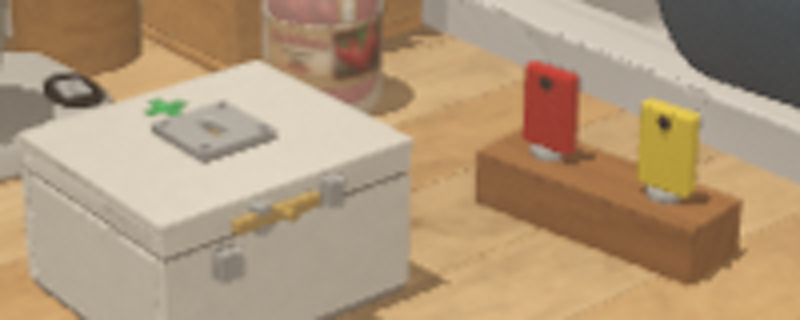

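Crops. Top: plate corners at (87,180), (228,178), (224,323) and (86,320), slot centre (155,247). Red key bow at (630–680, 103–208), yellow at (655–710, 340–443). Scene: slot at (211,128), red bow corners at (527,62), (579,75), (575,155) and (525,140).

```bash
cat > h.py <<'E'
import numpy as np,cv2
from station import manip
from scipy.optimize import least_squares
def proj(n,P):
    c=manip.camera_params(n);T=np.array(c["pose"]);p=(np.atleast_2d(P)-T[:3,3])@T[:3,:3]
    s=np.c_[p[:,0],-p[:,1]]/-p[:,2:];s=s*(1+c["k1"]*(s**2).sum(1,keepdims=True))
    return s*[c["fx"],c["fy"]]+[c["cx"],c["cy"]]
def plane(n,uv,z):
    return least_squares(lambda x:(proj(n,[x[0],x[1],z])-uv)[0],[.6,-.1]).x
def fit(P0,obs): # obs: list (cam,uv) 3D point
    r=least_squares(lambda x:np.r_[tuple((proj(n,x)-uv)[0] for n,uv in obs)],P0);return r.x,r.fun
def box(x,y,z,yaw,rx=0,ry=0,s=(.03,.01,.044)):
    from scipy.spatial.transform import Rotation as R
    c=np.array([[i,j,k] for i in(-1,1) for j in(-1,1) for k in(-1,1)])*np.array(s)/2
    return R.from_euler('zyx',[yaw,ry,rx]).apply(c)+[x,y,z]
E
python3 - <<'E'
from h import *
L=lambda u,v:np.array([220+u/8-.5,190+v/8-.5]);Rr=lambda u,v:np.array([295+(u-480)/8-.5,220+v/8-.5]);S=lambda u,v:np.array([200+u/4-.5,195+v/4-.5])
c=[plane("top",L(*p),.085) for p in[(87,180),(228,178),(224,323),(86,320)]]
print("plate",np.round(c,4),np.mean(c,0))
e=plane("top",L(393,462),.08)-plane("top",L(405,47),.08);print("box edge yaw deg",np.degrees(np.arctan2(-e[1],-e[0])),"len",np.hypot(*e))
e=plane("top",L(10,455),.08)-plane("top",L(393,462),.08);print("front edge yaw",np.degrees(np.arctan2(-e[0],e[1])))
print("keyway top",plane("top",L(155,247),.085),"scene",plane("scene",S(211,128),.085))
print("kw tri",fit([.6,0,.085],[("top",L(155,247)),("scene",S(211,128))]))
st=[plane("top",Rr(*p),.03) for p in[(548,65),(693,50),(750,462),(605,480)]];print("stand",np.round(st,4),np.mean(st,0))
for a,b in((0,3),(1,2)):
    d=st[a]-st[b];print("yaw",np.degrees(np.arctan2(d[1],d[0])),np.hypot(*d))
def mask(n,col):
    im=cv2.imread(f"pics/{n}0.png").astype(int);b,g,r=im[...,0],im[...,1],im[...,2]
    m=((r>120)&(g<80)&(b<80)) if col=="red" else ((r>130)&(g>120)&(b<90)&(r-b>100)&(g>r*.8))
    m=m.astype(np.uint8);w=np.zeros_like(m)
    if n=="top": w[228:280,305:330]=1
    else: w[200:250,325:380]=1
    return m*w
for col in("red","yellow"):
    M={n:mask(n,col) for n in("top","scene")}
    def cost(x):
        r=0
        for n in M:
            B=proj(n,box(*x));h=cv2.convexHull(B.astype(np.float32))[:,0]
            im=np.zeros((420*1,560),np.uint8);cv2.fillConvexPoly(im,np.round(h*16).astype(np.int32),255,cv2.LINE_AA,4)
            r+=np.abs(im/255.-M[n]).sum()
        return r
    from scipy.optimize import differential_evolution as DE
    x0=plane("top",np.array(np.nonzero(M["top"])).mean(1)[::-1],.056)
    r=DE(cost,[(x0[0]-.02,x0[0]+.02),(x0[1]-.02,x0[1]+.02),(.05,.062),(-.6,.6),(-.12,.12),(-.12,.12)],seed=1,maxiter=80)
    print(col,{n:int(M[n].sum()) for n in M},np.round(r.x,4),np.degrees(r.x[3:]),r.fun)
E
```

```text
plate [[0.5798 0.0496]
 [0.581  0.0089]
 [0.5391 0.0094]
 [0.5394 0.0492]] [0.55980004 0.02930209]
box edge yaw deg -0.8496477572213579 len 0.12064482183808295
front edge yaw -0.2833426060989488
keyway top [0.56071386 0.02967859] scene [0.55950625 0.03328285]
kw tri (array([0.56154389, 0.03082952, 0.08348764]), array([-0.4410016 , -0.34814582,  0.44991494,  0.02489009]))
stand [[ 0.5465 -0.1235]
 [ 0.5517 -0.1681]
 [ 0.4259 -0.1867]
 [ 0.42   -0.1423]] [ 0.48603173 -0.15516078]
yaw 8.465827785460148 0.12789839992687857
yaw 8.439159453418512 0.1271692039945146Traceback (most recent call last):
  File "<stdin>", line 30, in <module>
    return fun(*args, **kwargs)
    ret = solver.solve()
    next(self)
    ~~~~^^^^^^
    energy = self.func(parameters)
    return self.f(x, *self.args)
           ~~~~~~^^^^^^^^^^^^^^^
  File "<stdin>", line 24, in cost
  File "h.py", line 5, in proj
    c=manip.camera_params(n);T=np.array(c["pose"]);p=(np.atleast_2d(P)-T[:3,3])@T[:3,:3]
ValueError: time passes only in moves, steps and waits
```

```bash
sed -i 's/^def proj/import functools\n@functools.lru_cache(None)\ndef cam(n): return manip.camera_params(n)\ndef proj/; s/c=manip.camera_params(n);T/c=cam(n);T/' h.py
timeout 200 python3 - <<'E'
from h import *
def mask(n,col):
    im=cv2.imread(f"pics/{n}0.png").astype(int);b,g,r=im[...,0],im[...,1],im[...,2]
    m=((r>100)&(g<80)&(b<80)&(r>2.2*g)) if col=="red" else ((r>130)&(g>120)&(b<90)&(r-b>100)&(g>r*.8))
    m=m.astype(np.uint8);w=np.zeros_like(m)
    if n=="top": w[228:280,305:330]=1
    else: w[200:250,325:380]=1
    return m*w
from scipy.optimize import differential_evolution as DE
for col in("red","yellow"):
    M={n:mask(n,col) for n in("top","scene")}
    def cost(x):
        r=0
        for n in M:
            B=proj(n,box(*x));h=cv2.convexHull(B.astype(np.float32))[:,0]
            im=np.zeros((420*1,560),np.uint8);cv2.fillConvexPoly(im,np.round(h*16).astype(np.int32),255,cv2.LINE_AA,4)
            r+=np.abs(im/255.-M[n]).sum()
        return r
    x0=plane("top",np.array(np.nonzero(M["top"])).mean(1)[::-1],.056)
    r=DE(cost,[(x0[0]-.02,x0[0]+.02),(x0[1]-.02,x0[1]+.02),(.05,.062),(-.6,.6),(-.12,.12),(-.12,.12)],seed=1,maxiter=60)
    print(col,{n:int(M[n].sum()) for n in M},np.round(r.x,4),np.degrees(r.x[3:]),r.fun)
s=manip.sense();from scipy.spatial.transform import Rotation as R
print(R.from_quat(s["tool_rot"]).as_matrix().round(4),s["tcp_pos"],s["t"],manip.tcp_to_grasp)
E
```

```text
red {'top': 76, 'scene': 222} [ 0.5231 -0.153   0.0533 -0.3317 -0.0766 -0.0288] [-19.00350184  -4.38700649  -1.65051367] 134.82745098039214
yellow {'top': 45, 'scene': 273} [ 0.4548 -0.164   0.0518 -0.2748 -0.1193  0.025 ] [-15.74443984  -6.83800065   1.4308675 ] 133.47058823529412
[[ 9.577e-01  2.877e-01 -2.000e-04]
 [ 2.877e-01 -9.577e-01  1.900e-03]
 [ 4.000e-04 -1.900e-03 -1.000e+00]] [ 0.17974304 -0.59794006  0.23043452] 0.1 0.0187
```

```bash
python3 -m crank '[[[45.5,-33.1,0],-86],[[45.5,-33.1,0],-86],[[45.5,-33.1,0],-86],[[45.5,-33.1,0],-86],[[45.5,-33.1,0],-86],[[45.5,-33.1,0],-86],[[45.5,-33.1,0],-86],[[45.5,-33.1,0],-86],[[45.5,-33.1,0],-86],[[45.5,-33.1,0],-86]]' 5
cat >> h.py <<'E'
from scipy.spatial.transform import Rotation as Ro
def rel(tcp,yang):
    s=manip.sense();M=Ro.from_quat(s["tool_rot"]).as_matrix();d=M.T@(np.array(tcp)-s["tcp_pos"])*100
    a=np.degrees(np.arctan2(M[1,1],M[0,1]));sp=-((yang-a+180)%360-180)
    print("t",round(s["t"],2),"tcp",s["tcp_pos"].round(4),"shift",d.round(2),"spin",round(sp,2),"yang",round(a,2),"tilt",np.degrees(M[:2,2]).round(2),"q",s["q"].round(3),"F",s["force"].round(1),"T",s["ft_torque"].round(2),"gap",round(s["finger_gap"]*85.4,1))
E
python3 -c "
from h import *
rel([.5206,-.150,.23],98.45)"
```

```text
t: 1.1
tcp_pos: [0.4832, -0.1986, 0.2311]
tool_rot: [0.622, 0.783, -0.0, -0.0]
force: [-0.2, -0.7, 0.0]
finger_gap: 0.586
t 1.1 tcp [ 0.4832 -0.1986  0.2311] shift [3.9  4.74 0.11] spin -85.44 yang 13.01 tilt [-0.02  0.01] q [-0.604  0.39   1.688 -0.     1.064 -0.831] F [-0.2 -0.7  0. ] T [ 0.04  0.01 -0.01] gap 50.1
```

```bash
python3 -m crank '[[[3.9,4.7,0],-85.5],[[3.9,4.7,0],-85.5],[[3.9,4.7,0],-85.5],[[3.9,4.7,5],-85.5],[[3.9,4.7,11],-85.5],[[3.9,4.7,11],-85.5],[[3.9,4.7,11],-85.5],[[3.9,4.7,11],-85.5],[[3.9,4.7,11],-85.5],[[3.9,4.7,11],-85.5]]'
python3 -c "
from h import *
cv2.imwrite('pics/s1.png',cv2.resize(manip.snapshot('scene')[150:270,290:420,::-1],None,fx=4.5,fy=4.5,interpolation=cv2.INTER_CUBIC))
rel([.5206,-.150,.12],98.45)"
```

```text
t: 2.1
tcp_pos: [0.5195, -0.152, 0.1208]
tool_rot: [-0.074, 0.997, 0.0, -0.0]
force: [0.0, 0.1, -1.1]
finger_gap: 0.589
t 2.15 tcp [ 0.5195 -0.152   0.1209] shift [-0.14  0.18  0.09] spin 0.25 yang 98.7 tilt [-0.05  0.03] q [-0.491  0.576  1.742  0.     0.825 -2.214] F [ 0.2  0.  -0.6] T [-0.03  0.04 -0.02] gap 49.9
```

View pics/s1.png

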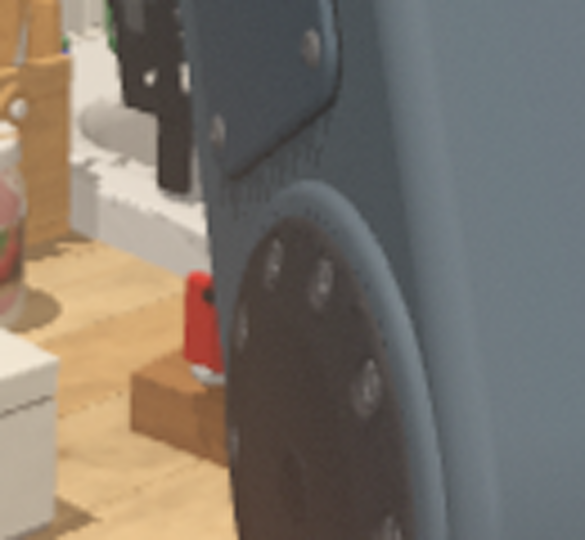

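The finger is just left of the red key in the scene view, at (175,130) against the key at (205,320). The arm hides the rest. The position agrees with both estimates, so I descend and close gently.

```bash
python3 -m crank '[[[-0.1,0.1,3],0.25],[[-0.1,0.1,6],0.25],[[-0.1,0.1,8],0.25],[[-0.1,0.1,8.2],0.25],[[-0.1,0.1,8.2],0.25]]'
python3 -c "
from h import *
rel([.5206,-.150,.037],98.45)"
python3 -m crank '[[[0,0,0],0],[[0,0,0],0],[[0,0,0],0],[[0,0,0],0]]' 0 20
python3 -c "
from h import *
rel([.5206,-.150,.037],98.45)"
```

```text
t: 2.65
tcp_pos: [0.5203, -0.1509, 0.0389]
tool_rot: [-0.068, 0.998, 0.0, -0.001]
force: [-0.1, -0.2, 0.2]
finger_gap: 0.585
t 2.65 tcp [ 0.5203 -0.1509  0.0389] shift [-0.04  0.09  0.19] spin -0.61 yang 97.84 tilt [-0.07  0.04] q [-0.489  0.717  1.78   0.     0.646 -2.196] F [-0.1 -0.2  0.2] T [-0.04 -0.01  0.01] gap 50.0
t: 3.05
tcp_pos: [0.5213, -0.1515, 0.0404]
tool_rot: [-0.069, 0.998, -0.001, 0.001]
force: [-0.8, -0.4, 4.1]
finger_gap: 0.116
t 3.05 tcp [ 0.5213 -0.1515  0.0404] shift [0.05 0.16 0.34] spin -0.54 yang 97.91 tilt [ 0.11 -0.07] q [-0.489  0.715  1.779 -0.     0.645 -2.197] F [-0.8 -0.4  4.1] T [-0.06  0.07 -0.  ] gap 9.9
```

```bash
python3 -m crank '[[[0,0,0],0],[[0,0,-1],0],[[0,0,-3],0],[[0,0,-6],0],[[0,0,-9],0],[[0,0,-12],0],[[0,0,-12],0]]' 0 80
python3 -c "
from h import *
rel([.5605,.030,.155],89.5)"
```

```text
t: 3.75
tcp_pos: [0.523, -0.152, 0.1637]
tool_rot: [-0.069, 0.998, -0.002, 0.004]
force: [0.4, -0.4, 0.3]
finger_gap: 0.111
t 3.75 tcp [ 0.523  -0.152   0.1637] shift [-6.22 17.51  0.83] spin 8.42 yang 97.92 tilt [ 0.45 -0.22] q [-0.488  0.509  1.708  0.     0.915 -2.197] F [ 0.4 -0.4  0.3] T [-0.   -0.02 -0.04] gap 9.4
```

```bash
python3 -m crank '[[[-6.2,17.5,0.5],8.4],[[-6.2,17.5,0.5],8.4],[[-6.2,17.5,0.5],8.4],[[-6.2,17.5,0.5],8.4],[[-6.2,17.5,0.5],8.4],[[-6.2,17.5,0.5],8.4],[[-6.2,17.5,0.5],8.4]]'
python3 -c "
from h import *
im=manip.snapshot('scene')[:,:,::-1];cv2.imwrite('pics/s2f.png',im);cv2.imwrite('pics/t2f.png',manip.snapshot('top')[:,:,::-1])
cv2.imwrite('pics/s2.png',cv2.resize(im[150:270,190:320],None,fx=5,fy=5,interpolation=cv2.INTER_CUBIC))
rel([.5605,.030,.155],89.5)"
```

```text
t: 4.45
tcp_pos: [0.5574, 0.03, 0.154]
tool_rot: [0.005, 1.0, -0.0, -0.001]
force: [-0.2, 0.8, -0.7]
finger_gap: 0.109
t 4.55 tcp [0.5576 0.0294 0.1542] shift [-0.29  0.06 -0.08] spin -0.1 yang 89.4 tilt [-0.03 -0.01] q [-0.147  0.542  1.675 -0.     0.925 -1.707] F [ 0.4 -0.  -0.3] T [-0.02 -0.   -0.02] gap 8.8
```

View pics/s2.png

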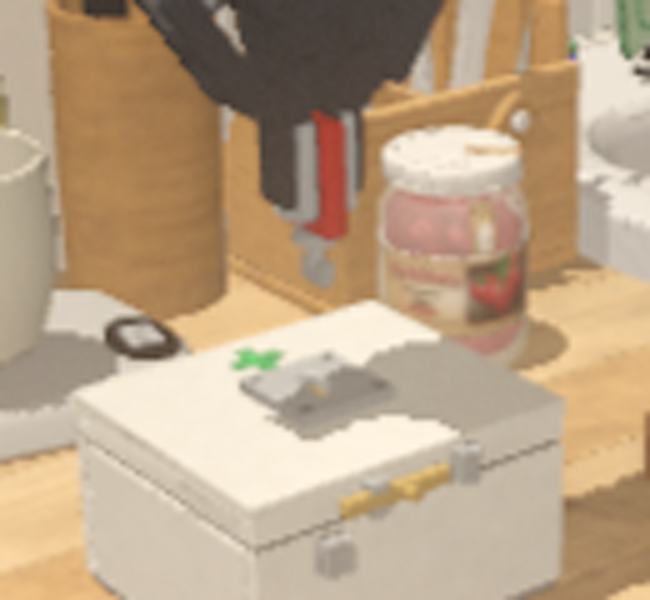

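The key hangs upright in the pads, its foot at (318,280) in the crop and the slot at (318,388). Next I compare these with the projections.

```bash
python3 -c "
from h import *
im=cv2.imread('pics/s2f.png');
def C(p): return ((p-[190,150]+.5)*5).round(1)
for nm,P in dict(foot=[.5576,.0294,.1268],foot_x3=[.5606,.0294,.1268],collartop=[.5576,.0294,.1478],kw=[.5605,.030,.085],kw_foot=[.5605,.03,.1268]).items(): print(nm,C(proj('scene',P))[0])
B=box(.5576,.0294,.1698,np.radians(-.5));print('bow',C(proj('scene',B)))
a=cv2.resize(im[168:212,236:272],None,fx=12,fy=12,interpolation=cv2.INTER_CUBIC)
b=cv2.imread('pics/t2f.png')[190:250,210:275];b=cv2.resize(b,None,fx=5,fy=8.8,interpolation=cv2.INTER_CUBIC)
o=np.zeros((530,760,3),np.uint8);o[:528,:432]=a;o[:528,435:760]=b[:528];cv2.imwrite('pics/s2c.png',o)"
```

```text
foot [322.2 279.4]
foot_x3 [317.3 276.9]
collartop [320.5 225.4]
kw [319.4 381.7]
kw_foot [316.1 277.4]
bow [[356.5 233.9]
 [353.7 116.4]
 [333.7 240.5]
 [330.4 122.3]
 [307.7 210.7]
 [304.   95.7]
 [285.2 217. ]
 [281.  101.4]]
```

View pics/s2c.png

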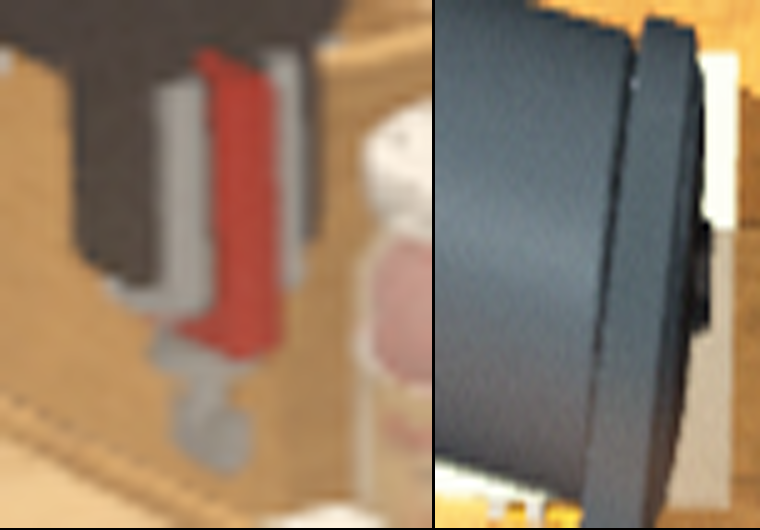

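Seen relative to each other in the same picture, the key foot and slot match the model to within about 1 mm, so the shared offset is camera bias. I'll correct by 3 mm and lower to just above the plate.

```bash
python3 -m crank '[[[-0.3,0.05,1],0],[[-0.3,0.05,2.5],0],[[-0.3,0.05,3.8],0],[[-0.3,0.05,3.9],0],[[-0.3,0.05,3.9],0]]'
python3 -c "
from h import *
rel([.5605,.030,.0954],89.5)
im=manip.snapshot('scene')[:,:,::-1];cv2.imwrite('pics/s3.png',cv2.resize(im[186:240,225:290],None,fx=10,fy=10,interpolation=cv2.INTER_CUBIC))"
```

```text
t: 5.05
tcp_pos: [0.5606, 0.031, 0.1146]
tool_rot: [0.005, 1.0, 0.0, -0.001]
force: [0.4, 0.1, -0.7]
finger_gap: 0.105
t 5.05 tcp [0.5606 0.031  0.1146] shift [ 0.   -0.1   1.92] spin -0.03 yang 89.47 tilt [-0.09  0.01] q [-0.144  0.606  1.695  0.     0.843 -1.705] F [ 0.4  0.1 -0.7] T [-0.05  0.    0.01] gap 9.0
```

View pics/s3.png

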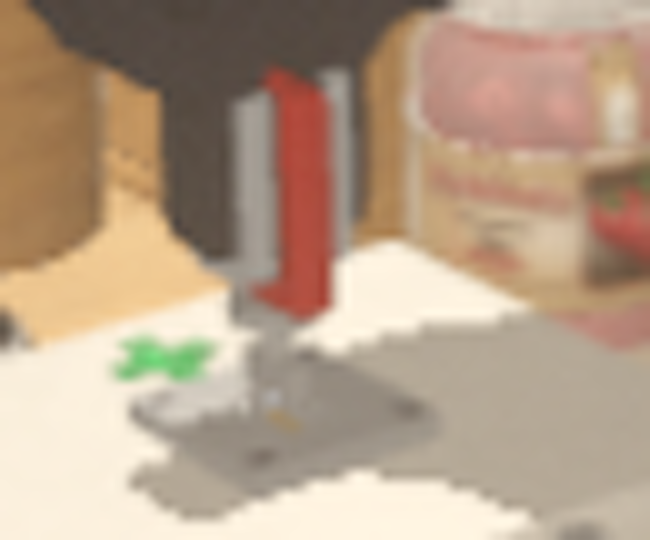

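The bit sits just above the plate at about (270,395) with the plate centre at (285,408), so it is slightly left, i.e. +y. I correct by −1.2 mm in y and feel my way down.

```bash
python3 -m crank '[[[0.02,-0.12,0],0],[[0.02,-0.12,0.2],0],[[0.02,-0.12,0.4],0],[[0.02,-0.12,0.5],0]]'
python3 -c "
from h import *
rel([.5605,.030,.0954],89.5)"
```

```text
t: 5.5
tcp_pos: [0.5607, 0.0301, 0.1103]
tool_rot: [0.004, 1.0, -0.0, 0.0]
force: [0.5, 0.2, -0.9]
finger_gap: 0.107
t 5.5 tcp [0.5607 0.0301 0.1103] shift [ 0.02 -0.01  1.49] spin 0.01 yang 89.51 tilt [ 0.01 -0.  ] q [-0.145  0.612  1.698  0.     0.831 -1.708] F [ 0.5  0.2 -0.9] T [ 0.05 -0.03 -0.02] gap 9.2
```

```bash
python3 -m crank '[[[0,0,0.1],0],[[0,0,0.25],0],[[0,0,0.4],0],[[0,0,0.5],0]]'
python3 -c "
from h import *
rel([.5605,.030,.0954],89.5)"
```

```text
t: 5.9
tcp_pos: [0.5608, 0.0299, 0.1053]
tool_rot: [0.004, 1.0, -0.0, 0.0]
force: [-0.6, -1.8, 1.6]
finger_gap: 0.106
t 5.9 tcp [0.5608 0.0299 0.1053] shift [0.03 0.01 0.99] spin 0.03 yang 89.53 tilt [ 0.01 -0.03] q [-1.450e-01  6.200e-01  1.701e+00 -1.000e-03  8.200e-01 -1.708e+00] F [-0.6 -1.8  1.6] T [-0.26  0.04 -0.01] gap 9.1
```

```bash
python3 -m crank '[[[0,-0.05,0.1],0],[[0,-0.05,0.2],2],[[0,-0.05,0.3],-2],[[0,-0.05,0.4],2]]'
python3 -c "
from h import *
rel([.5605,.030,.0954],89.5)"
```

```text
t: 6.3
tcp_pos: [0.5615, 0.0284, 0.1022]
tool_rot: [0.021, 1.0, -0.001, 0.001]
force: [-0.6, -5.4, 4.7]
finger_gap: 0.106
t 6.3 tcp [0.5615 0.0284 0.1022] shift [0.11 0.16 0.68] spin -1.96 yang 87.54 tilt [ 0.1  -0.13] q [-0.147  0.626  1.702 -0.003  0.812 -1.673] F [-0.6 -5.4  4.7] T [-0.93  0.19  0.02] gap 9.1
```

```bash
python3 -m crank '[[[0,-0.1,0],-2],[[0,-0.1,0],-2]]'
python3 -c "
from h import *
rel([.5605,.030,.0954],89.5)"
```

```text
t: 6.5
tcp_pos: [0.5616, 0.028, 0.1018]
tool_rot: [0.004, 1.0, -0.0, 0.001]
force: [-0.0, -2.6, 2.9]
finger_gap: 0.108
t 6.5 tcp [0.5616 0.028  0.1018] shift [0.11 0.2  0.64] spin 0.01 yang 89.51 tilt [ 0.12 -0.05] q [-1.490e-01  6.260e-01  1.703e+00 -1.000e-03  8.110e-01 -1.710e+00] F [-0.  -2.6  2.9] T [-0.5  -0.11  0.01] gap 9.2
```

Side force has halved and the depth increased, so I continue with wiggles and a little more −y.

```bash
python3 -m crank '[[[0,-0.05,0.1],3],[[0,-0.05,0.2],-3],[[0,-0.05,0.3],3],[[0,-0.05,0.4],-3],[[0,-0.05,0.5],3],[[0,-0.05,0.5],0]]'
python3 -c "
from h import *
rel([.5605,.030,.0954],89.5)"
```

```text
t: 7.1
tcp_pos: [0.5618, 0.0284, 0.0973]
tool_rot: [0.005, 1.0, 0.0, 0.001]
force: [0.5, 1.0, 4.7]
finger_gap: 0.107
t 7.1 tcp [0.5618 0.0284 0.0973] shift [0.13 0.16 0.19] spin -0.07 yang 89.43 tilt [0.17 0.02] q [-1.490e-01  6.330e-01  1.705e+00  1.000e-03  8.000e-01 -1.710e+00] F [0.5 1.  4.7] T [ 0.13 -0.1   0.01] gap 9.1
```

```bash
python3 -m crank '[[[0,0,0.1],3],[[0,0,0.2],-3],[[0,0,0.3],3],[[0,0,0.4],-3],[[0,0,0.5],3],[[0,0,0.5],0],[[0,0,0.5],0]]'
python3 -c "
from h import *
rel([.5605,.030,.0954],89.5)"
```

```text
t: 7.8
tcp_pos: [0.5627, 0.0283, 0.0954]
tool_rot: [0.004, 1.0, -0.0, 0.003]
force: [-2.8, 0.2, 24.6]
finger_gap: 0.106
t 7.8 tcp [0.5627 0.0283 0.0954] shift [ 0.22  0.17 -0.  ] spin -0.01 yang 89.49 tilt [ 0.33 -0.  ] q [-1.480e-01  6.370e-01  1.706e+00  1.000e-03  7.930e-01 -1.711e+00] F [-2.8  0.2 24.6] T [ 0.19  0.62 -0.06] gap 9.0
```

```bash
python3 -m crank '[[[0,0,0.1],3],[[0,0,0.15],-3],[[0,0,0.15],3],[[0,0,0.15],-3],[[0,0,0.15],0],[[0,0,0.15],0]]'
python3 -c "
from h import *
rel([.5605,.030,.0954],89.5)
im=manip.snapshot('scene')[:,:,::-1];cv2.imwrite('pics/s4.png',cv2.resize(im[186:240,225:290],None,fx=10,fy=10,interpolation=cv2.INTER_CUBIC))"
```

```text
t: 8.4
tcp_pos: [0.563, 0.0284, 0.0953]
tool_rot: [0.005, 1.0, -0.0, 0.003]
force: [-4.7, 0.5, 33.2]
finger_gap: 0.106
t 8.4 tcp [0.563  0.0284 0.0953] shift [ 0.25  0.16 -0.01] spin -0.04 yang 89.46 tilt [ 0.39 -0.02] q [-1.480e-01  6.370e-01  1.706e+00  1.000e-03  7.920e-01 -1.710e+00] F [-4.7  0.5 33.2] T [0.2  0.96 0.11] gap 9.0
```

View pics/s4.png

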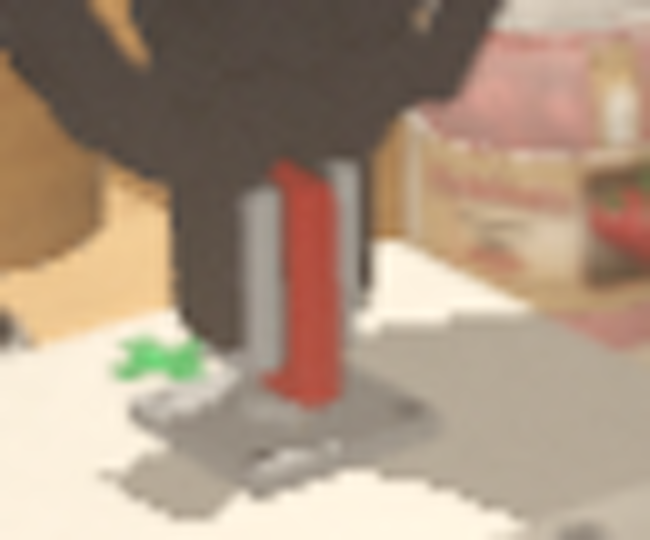

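Home: the collar is on the plate, the TCP is at exactly the predicted 0.0954, and the force is stiff at 33 N. I ease the push a little and turn clockwise (+ about tool z).

```bash
python3 -m crank '[[[0,0,-0.2],0],[[0,0,-0.2],6],[[0,0,-0.2],12],[[0,0,-0.2],18],[[0,0,-0.2],24],[[0,0,-0.2],30],[[0,0,-0.2],30]]' 0 110
python3 -c "
from h import *
rel([.5605,.030,.0954],89.5)"
```

```text
t: 9.15
tcp_pos: [0.5627, 0.0277, 0.0954]
tool_rot: [0.264, 0.965, 0.0, 0.003]
force: [-3.1, -1.2, 20.7]
finger_gap: 0.103
t 9.15 tcp [0.5627 0.0277 0.0954] shift [0.3  0.09 0.  ] spin -30.07 yang 59.43 tilt [ 0.31 -0.08] q [-1.490e-01  6.370e-01  1.706e+00 -1.000e-03  7.940e-01 -1.185e+00] F [-3.1 -1.2 20.7] T [-0.22  0.56  0.05] gap 8.8
```

```bash
python3 -m crank '[[[0,0,0],6],[[0,0,0],12],[[0,0,0],18],[[0,0,0],24],[[0,0,0],30],[[0,0,0],36],[[0,0,0],42],[[0,0,0],48],[[0,0,0],54],[[0,0,0],54]]'
python3 -c "
from h import *
rel([.5605,.030,.0954],89.5)"
```

```text
t: 10.15
tcp_pos: [0.5611, 0.0267, 0.0954]
tool_rot: [0.672, 0.74, -0.001, 0.002]
force: [-5.0, -5.7, 23.3]
finger_gap: 0.102
t 10.15 tcp [0.5611 0.0267 0.0954] shift [ 0.34 -0.03 -0.  ] spin -83.99 yang 5.51 tilt [ 0.11 -0.18] q [-0.15   0.636  1.707 -0.004  0.796 -0.243] F [-5.  -5.7 23.3] T [-0.93  1.09  0.07] gap 8.7
```

```bash
python3 -m crank '[[[-0.1,-0.1,0],0],[[-0.1,-0.1,0],4],[[-0.1,-0.1,0],8],[[-0.1,-0.1,0],8]]'
python3 -c "
from h import *
rel([.5605,.030,.0954],89.5)"
python3 -m crank '[[[0,0,0],3],[[0,0,0],6],[[0,0,0],6]]'
python3 -c "
from h import *
rel([.5605,.030,.0954],89.5)"
```

```text
t: 10.55
tcp_pos: [0.5608, 0.0264, 0.0954]
tool_rot: [0.722, 0.691, 0.001, 0.002]
force: [-4.0, -2.0, 22.2]
finger_gap: 0.104
t 10.55 tcp [0.5608 0.0264 0.0954] shift [ 0.35 -0.04  0.  ] spin -92.01 yang -2.51 tilt [ 0.18 -0.09] q [-0.151  0.635  1.709 -0.002  0.794 -0.106] F [-4.  -2.  22.2] T [-0.39  0.88  0.15] gap 8.9
t: 10.85
tcp_pos: [0.5606, 0.0265, 0.0954]
tool_rot: [0.757, 0.653, 0.0, 0.002]
force: [-5.3, -2.0, 23.4]
finger_gap: 0.104
t 10.85 tcp [0.5606 0.0265 0.0954] shift [ 0.35 -0.06 -0.  ] spin -97.98 yang -8.48 tilt [ 0.16 -0.1 ] q [-0.151  0.635  1.709 -0.002  0.794 -0.002] F [-5.3 -2.  23.4] T [-0.4   0.91  0.15] gap 8.9
```

```bash
python3 -m crank '[[[0,0,0],2],[[0,0,0],4],[[0,0,0],4]]'
python3 -c "
from h import *
rel([.5605,.030,.0954],89.5)"
python3 -m crank '[[[0,0,0],2],[[0,0,0],4],[[0,0,0],4]]'
python3 -c "
from h import *
rel([.5605,.030,.0954],89.5)
im=manip.snapshot('scene')[:,:,::-1];cv2.imwrite('pics/s5.png',cv2.resize(im[186:270,200:300],None,fx=7,fy=7,interpolation=cv2.INTER_CUBIC))"
```

```text
t: 11.15
tcp_pos: [0.5604, 0.0265, 0.0954]
tool_rot: [0.78, 0.626, 0.0, 0.001]
force: [-4.7, -2.9, 23.4]
finger_gap: 0.103
t 11.15 tcp [0.5604 0.0265 0.0954] shift [ 0.34 -0.07 -0.  ] spin -101.94 yang -12.44 tilt [ 0.14 -0.1 ] q [-0.151  0.635  1.71  -0.002  0.794  0.067] F [-4.7 -2.9 23.4] T [-0.32  0.98  0.25] gap 8.8
t: 11.45
tcp_pos: [0.5603, 0.0265, 0.0954]
tool_rot: [0.801, 0.599, 0.0, 0.001]
force: [-4.3, -1.8, 23.4]
finger_gap: 0.106
t 11.45 tcp [0.5603 0.0265 0.0954] shift [ 0.34 -0.08  0.  ] spin -105.93 yang -16.43 tilt [ 0.13 -0.1 ] q [-0.151  0.635  1.71  -0.002  0.794  0.137] F [-4.3 -1.8 23.4] T [-0.27  1.    0.35] gap 9.1
```

View pics/s5.png

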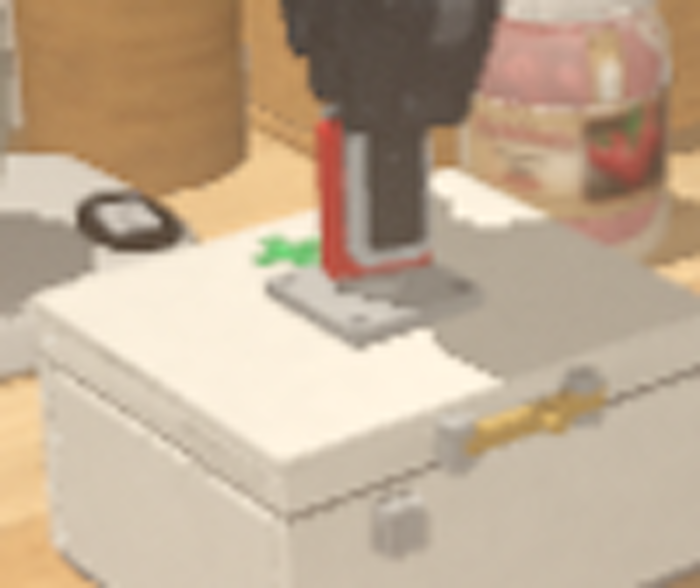

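The bolt has drawn back to the right (470–605, 420), the bow is turned a quarter and low on the plate. The torque rises steeply (0.15, 0.25, 0.35 N m), so the plug is at its stop. I ease 3°, dwell and check it holds.

```bash
python3 -m crank '[[[0,0,0],-3],[[0,0,0],-3],[[0,0,0],-3],[[0,0,0],-3],[[0,0,0],-3],[[0,0,0],-3],[[0,0,0],-3],[[0,0,0],-3]]'
python3 -c "
from h import *
rel([.5605,.030,.0954],89.5)
im=manip.snapshot('scene')[:,:,::-1];cv2.imwrite('pics/s6.png',cv2.resize(im[180:280,205:405],None,fx=4,fy=4,interpolation=cv2.INTER_CUBIC))"
```

```text
t: 12.3
tcp_pos: [0.5604, 0.0267, 0.0954]
tool_rot: [0.785, 0.619, 0.001, 0.001]
force: [-5.1, -1.0, 23.9]
finger_gap: 0.099
t 12.3 tcp [0.5604 0.0267 0.0954] shift [ 0.32 -0.07 -0.  ] spin -102.97 yang -13.47 tilt [ 0.14 -0.06] q [-1.51e-01  6.35e-01  1.71e+00 -1.00e-03  7.94e-01  8.50e-02] F [-5.1 -1.  23.9] T [-0.21  0.97  0.11] gap 8.5
```

View pics/s6.png

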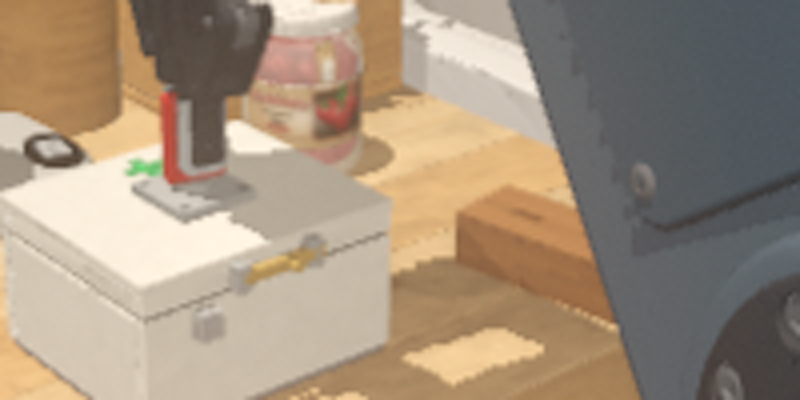

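Torque is down to 0.11 N m, about the spring's own at the stop. I put 2° back on so that the plug is held firmly there.

```bash
python3 -m crank '[[[0,0,0],2],[[0,0,0],2],[[0,0,0],2],[[0,0,0],2],[[0,0,0],2],[[0,0,0],2]]'
python3 -c "
from h import *
rel([.5605,.030,.0954],89.5)"
```

```text
t: 12.95
tcp_pos: [0.5603, 0.0267, 0.0954]
tool_rot: [0.796, 0.606, 0.001, 0.001]
force: [-4.7, -1.1, 23.8]
finger_gap: 0.105
t 12.95 tcp [0.5603 0.0267 0.0954] shift [ 0.32 -0.07  0.  ] spin -104.91 yang -15.41 tilt [ 0.13 -0.08] q [-1.51e-01  6.35e-01  1.71e+00 -1.00e-03  7.94e-01  1.19e-01] F [-4.7 -1.1 23.8] T [-0.19  1.03  0.27] gap 9.0
```

```bash
python3 -c "
from station import manip
print(manip.sign_off())"
```

```text
the job is handed in; nothing more can be done
None
```

The red key is fully in the lock, turned a quarter turn clockwise to the stop, and still held at 110 N of grip. I handed the job in at about 13 s; the hand-in gives no verdict.

- **Insertion:** I drew the key from the stand, and it went in past the pins with small ±3° twists. It stopped at exactly the tool height expected for the collar on the plate (0.0954 m). Pushing harder raised the force to 33 N without it going deeper.
- **Turn:** The gripper turned about 105° from the slot line, which covers the quarter turn plus the lock's play and some give. The torque climbed steeply over the last few degrees, which means the plug was at its stop. The bolt on the front had drawn back in the picture.
- **Holding:** At the last reading the push down was about 24 N and the torque about 0.27 N m, against the spring's 0.10 N m. The depth had not changed.
- **Not confirmed:** The plug angle can't be read directly, so the full turn is judged from the torque and the bolt. The arm hid the yellow key in the last picture, but the gripper never went near it and I saw nothing else moved. One attempt to fit the key positions from colour was poor, so I used the stand's corners instead.

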